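# Open the specimen drawer behind a bypass door

## Robot

A 7-joint arm with a two-finger parallel gripper is mounted at the origin on the work surface. World frame = base frame: x ahead of the robot, y to its left, z up, the work surface at z = 0. Lengths are in m, angles in rad, forces in N, time in s.
With the tool pointing down it reaches from about 0.425 to 0.875 m from the base axis. Payload 8.4 kg.
Tool frame: the origin (TCP) lies midway between the tips of the shut fingers; the grasp point (between the pads) lies 19 mm behind it; z points along the fingers, y is the direction in which the jaws open and shut (so a half turn about z gives the same grasp; the last joint's range is limited). The gripper opens to 85 mm and grips with 20 to 120 N. Pads are 22 mm wide; open, the fingers measure 114 mm over their backs; the gripper's body (76 mm by 85 mm) begins 54 mm behind the grasp point. The pads swing forward as they close: fully open they stand 13 mm farther back than shut.
Start: joints at [1.013, 0.333, 0.04, 1.465, -0.013, 1.343, -0.059], TCP at [0.288, -0.583, 0.231] pointing down, gripper open.
Joint ranges: [-2.58, 2.58], [-0.38, 2.09], [-1.3, 1.39], [0.25, 2.4], [-1.5, 4.64], [0.08, 2.09], [-2.65, 2.65]. Speed limits (rad/s): [2.22, 2.22, 2.79, 2.79, 3.14, 3.14, 3.14].

## Interface

Orientations are given as a rotation vector (axis times angle).
In Python, from cell import * gives the robot as it stands.
- The arm moves only by the tool jog_arm, never from a script. Its argument "deltas" is a list that holds one entry, the list of rows, each a list of 7 numbers: the turn, a rotation vector about the tool's x, y, z in units of 0.08 rad (1.0 is 0.08 rad), then the shift along the tool's x, y, z in units of 6 cm (1.0 is 6 cm), then the gripper's target within -1 to 1 (fully open at 1, half-way at 0, shut at -1). A call has 1 to 12 rows; each row shifts and turns the commanded pose from where the row before left it, along the tool's axes as they then stand; what a row does not reach is not made up. A row lasts 1/8 s, in which the tool goes at most 62.5 mm and 10.7 degrees, less where a joint would pass 70% of its speed; a pose out of reach is approached as far as the arm can. A call with a number of a shift or a turn outside -1 to 1 is refused whole. A call with a gripper value outside its range is refused whole. The fingers move at their own pace and stop on an object; "newtons" is the grip in N (left out, the last holds). Time passes only in rows, so rows that do not move let the fingers close. It gives the time, the measured TCP pose, the force and the opening at its end, in the units of the state.
- read_state(): the state, without advancing time (a new reading comes with each control period).
- read_camera(name): name is "scene" or "top" or "wrist"; returns the picture (384x512x3 uint8, red, green, blue); there is no depth.
- camera_params(name): a dict with "K" (3x3 intrinsics, pixels), "R" (3x3) and "t" (3): a world point X has camera coordinates R X + t; the wrist camera has in their place "T_tool_cam" (4x4, takes a point from camera to tool coordinates, whose origin is the TCP and whose axes are the flange's). Camera axes: x right, y down, z forward; pixel columns grow to the right and rows downward; lengths in m; the calibration is good to about 2 mm. A picture is of the moment at which its call begins: read the wrist's pose just before it. camera_params takes no time and is no camera call.
- hand_in(): hands the job in, once; it reports no verdict.
Trained networks look in the newest picture that a camera, given by its name, has taken for a name from the list of things; names that differ only in an ending like _2 or _b are one class to them, and where a whole thing is asked for, a point or a joint stands for the part that bears it (a point fixed in the world has none). Each returns a list of dicts, best first, with "conf" (0 to 1); they miss things now and then, are a little off and sometimes report something else, mostly with a low value. They report only what shows in the picture. A call takes as long as a camera call.
- masks_of(camera, label): "region" (384x512 bool, what is visible of it) and "bbox" ([left, top, right, bottom] in pixels, round what is visible of it).
The state is a dict: "time": time; "joint_positions": joint angles; "joint_velocities": joint speeds; "tau": joint torques, N m; "position": TCP position; "eef_rot": TCP orientation; "ft_force": force on the tool from outside, world axes, zero at the start; "ft_torque": the same for the moment, N m; "gripper_width": finger opening in m.
Only numpy, scipy, OpenCV 4.12 (cv2) and the standard library are available. Lean on these libraries where they do the work, as an engineer would, in place of code of your own. Each camera call takes 0.05 s, during which the arm holds its last target. There are 200 camera calls.

## Task

Get at the mortar cores: find the drawer with the long bar handle, slide the door that stands in front of it all the way past its neighbour, then pull that drawer out gently to its stop, so that the slim cores standing loose inside stay upright. Leave the other door where it is, the knob drawer shut, and the pail and tray undisturbed.

Things in the scene. Friction and masses are not known exactly. Their poses are not given: they have to be found in the camera images.
- plinth: Fixed oak base board, 400 mm wide (y), 15 mm thick, of a cabinet: two drawer units side by side, centred at y = +95 and -95 mm (which is where varies), grey tops 140 mm above the bench, two doors on a double track before them, no top rail. Origin: on the bench, mid-way along the line of the drawer fronts; board reaches 95 mm before it (-x), 235 mm behind. +x goes into the cabinet, +y to its left.
- door_left (a joint): Slide of the left door (m): 0 = before the left drawer; grows as it moves right (plinth -y); 0.19 = end stop, before the right unit, left drawer free. Starts 0 to 0.022. Oak panel 172 mm wide, 8 mm thick, top edge 125 mm above the bench, 78 mm before the drawer fronts (front track: passes in front of the right door without touching). Slides with about 2 N, stays where left.
- door_right (a joint): Slide of the right door (m): 0 = before the right drawer; grows as it moves left (plinth +y); 0.19 = end stop, behind the left door, right drawer free. Starts 0 to 0.022. Rear track: 60 mm before the drawer fronts. Same size and feel as the left door.
- door_left_post (a point): Middle of the left door's finger post, an upright aluminium pin 14 mm diameter, 35 mm tall on the door's top edge, 60 mm left of the door's middle; it spans 125 to 160 mm above the bench. Push it sideways to slide the door.
- door_right_post (a point): The same on the right door, 60 mm right of the door's middle.
- bar_drawer (a joint): Pull-out of the drawer with the long bar handle (m): 0 = shut (its start), 0.15 = its stop. Slides along plinth -x. About 2 N to move, stays where left. Any door in front blocks it: that door must be within about 5 mm of its end stop. Front 174 mm wide, top edge 127 mm above the bench.
- bar_drawer_handle (a point): Middle of that drawer's handle: level steel bar 110 mm long (along plinth y), 11 mm thick, 115 mm above the bench, its centre line 42 mm before the drawer front. The 36 mm gap between bar and front is open from above, between two 9 mm stems 96 mm apart; a fingertip put down into it hooks the bar. From above it shows between drawer front and doors.
- knob_drawer (a joint): Pull-out of the other drawer (m), the one with a single small round knob; 0 = shut. It is to stay shut. A white jar, 56 mm diameter and 70 mm tall, stands on the grey top above it, at least 90 mm behind the front.
- knob_drawer_handle (a point): The round steel knob (28 mm diameter) of the other drawer, 35 mm in front of its front, 115 mm above the bench.
- core0_center (a point): Centre of a grey mortar core, a loose cylinder 26 mm diameter, 80 mm tall, 0.1 kg, standing upright in the bar-handled drawer, inside the cabinet at the start (hidden under the top). Its z axis is the core's length. It topples if the drawer is jerked or slammed into its stop.
- core1_center (a point): Centre of a grey mortar core, a loose cylinder 26 mm diameter, 80 mm tall, 0.1 kg, standing upright in the bar-handled drawer, inside the cabinet at the start (hidden under the top). Its z axis is the core's length. It topples if the drawer is jerked or slammed into its stop.
- core2_center (a point): Centre of a grey mortar core, a loose cylinder 26 mm diameter, 80 mm tall, 0.1 kg, standing upright in the bar-handled drawer, inside the cabinet at the start (hidden under the top). Its z axis is the core's length. It topples if the drawer is jerked or slammed into its stop.
- pail_mid (a point): Middle of a loose open white pail, 130 mm across the rim, 120 mm tall, on the bench to the left. Leave it.
- tray_mid (a point): Middle of a loose blue plastic tray, 120 x 160 mm, 35 mm tall, on the bench to the right. Leave it.

How it is judged:
On the way:
1. The door in front of the bar-handled drawer is slid past its neighbour (within 10 mm of its end stop) while that drawer is still shut (((y of bar_drawer_handle in the frame of plinth above 0 m and value of joint door_left above 0.18 m) or (y of bar_drawer_handle in the frame of plinth below 0 m and value of joint door_right above 0.18 m)) and value of joint bar_drawer below 0.02 m), for 0.2 s.
At the end, for the whole second after the job is handed in: The bar-handled drawer is at rest within 7 mm of its stop, its door within 10 mm of its end stop, all three cores upright (within 0.2 rad), the knob drawer shut (within 10 mm), the other door within 20 mm of where it was, and pail and tray within 30 mm of where they were (((y of bar_drawer_handle in the frame of plinth above 0 m and value of joint door_left above 0.18 m) or (y of bar_drawer_handle in the frame of plinth below 0 m and value of joint door_right above 0.18 m)) and value of joint bar_drawer above 0.143 m and velocity of joint bar_drawer between -0.01 and 0.01 m/s and value of joint knob_drawer below 0.01 m and not ((y of bar_drawer_handle in the frame of plinth above 0 m and distance of door_right_post from where it was at the start of the episode above 0.02 m) or (y of bar_drawer_handle in the frame of plinth below 0 m and distance of door_left_post from where it was at the start of the episode above 0.02 m)) and angle between each of core0_center, core1_center, core2_center's own z axis and vertical below 0.2 rad and distance of each of pail_mid, tray_mid from where it was at the start of the episode below 0.03 m); the robot touches nothing.
It fails at once if the other door is moved by more than 20 mm ((y of bar_drawer_handle in the frame of plinth above 0 m and distance of door_right_post from where it was at the start of the episode above 0.02 m) or (y of bar_drawer_handle in the frame of plinth below 0 m and distance of door_left_post from where it was at the start of the episode above 0.02 m)).
It fails at once if the knob drawer is opened by more than 20 mm (value of joint knob_drawer above 0.02 m).
It fails at once if a core topples (tilts more than 0.5 rad) (angle between any of core0_center, core1_center, core2_center's own z axis and vertical above 0.5 rad).
It fails at once if the pail or tray is moved by more than 30 mm (distance of any of pail_mid, tray_mid from where it was at the start of the episode above 0.03 m).
It also fails if it takes over 45 s, if anything falls off the work surface, if the arm or the gripper's body presses on something with over 40 N, if the wrist force passes 120 N, or if a joint passes its speed limit or range.

## Working session

There is one attempt and no reset: what is moved stays moved. The work goes in short steps, Python scripts to look and compute and a tool call to move; the robot and the scene stay as the last step left them, time stands still between calls to the robot, and variables do not carry over. Pictures are saved under pics/ and viewed, about 8 in all and at most 12, crops included, and the job is handed in when it is done.

Besides the shell and the picture viewer there is one more tool, called after "Emit:" in YAML: its name, and indented under it one key for each argument. jog_arm: Moves the arm, as the interface text tells. Shifts and turns lie within -1 to 1; 1 stands for 6 cm of shift or 0.08 rad of turn. Its arguments: {"type":"object","properties":{"deltas":{"type":"array","items":{"type":"array","items":{"type":"array","items":{"type":"number","minimum":-1,"maximum":1}}}},"newtons":{"type":"number"}},"required":["deltas"]}

```bash
mkdir -p pics; cat > h.py <<'E'
from cell import *
import numpy as np, cv2
def pix2w(cam,u,v,z):
    p=camera_params(cam);K,R,t=map(np.array,(p["K"],p["R"],p["t"]))
    d=R.T@np.linalg.solve(K,[u,v,1.]);c=-R.T@t
    return c+d*(z-c[2])/d[2]
E
python3 - <<'E'
from h import *
a=read_camera("top");b=read_camera("scene")
cv2.imwrite("pics/a.png",a[:,:,::-1]);cv2.imwrite("pics/b.png",b[:,:,::-1])
s=read_state();print(s["position"],s["eef_rot"],s["time"])
for n,z in [("door_left_post",.16),("door_right_post",.16),("bar_drawer_handle",.12),("knob_drawer_handle",.12),("plinth",.015),("pail_mid",.12),("tray_mid",.035)]:
    for m in masks_of("top",n)[:2]:
        v,u=np.nonzero(m["region"]);print(n,round(m["conf"],2),m["bbox"],u.mean().round(1),v.mean().round(1),pix2w("top",u.mean(),v.mean(),z).round(3))
p=camera_params("top");print(p)
E
```

```text
[ 0.28765271 -0.58240356  0.230494  ] [-3.05787644e+00 -7.14025648e-01  6.78776827e-04] 0.1
door_left_post 0.69 [183.6, 205.8, 242.8, 218.3] 213.7 210.4 [0.556 0.1   0.16 ]
door_right_post 0.86 [248.8, 199.2, 303.5, 209.0] 275.8 203.8 [ 0.577 -0.082  0.16 ]
door_right_post 0.6 [245.1, 179.0, 304.2, 199.3] 273.4 187.6 [ 0.625 -0.075  0.16 ]
bar_drawer_handle 0.58 [242.8, 177.9, 301.2, 196.3] 273.2 186.9 [ 0.634 -0.077  0.12 ]
knob_drawer_handle 0.92 [182.1, 180.7, 240.8, 195.7] 212.5 185.2 [0.638 0.109 0.12 ]
knob_drawer_handle 0.62 [67.4, 213.9, 115.9, 252.5] 91.3 233.9 [0.487 0.469 0.12 ]
plinth 0.95 [182.0, 183.4, 305.1, 219.8] 241.6 203.4 [0.596 0.021 0.015]
plinth 0.32 [242.3, 178.7, 302.8, 198.8] 273.8 187.0 [ 0.652 -0.085  0.015]
pail_mid 0.89 [68.0, 212.3, 120.1, 256.0] 91.1 233.9 [0.487 0.47  0.12 ]
tray_mid 0.75 [363.7, 213.6, 419.2, 257.7] 390.1 236.0 [ 0.492 -0.457  0.035]
tray_mid 0.36 [183.9, 207.1, 240.7, 215.2] 212.0 210.5 [0.57  0.116 0.035]
{'K': array([[432.04498468,   0.        , 249.92925126],
       [  0.        , 432.04498468, 193.35170118],
       [  0.        ,   0.        ,   1.        ]]), 'R': array([[ 0.00643959, -0.99995996,  0.00621366],
       [-0.98823596, -0.00731333, -0.15276191],
       [ 0.15280124, -0.00515683, -0.98824349]]), 't': array([-0.01065067,  0.62469599,  1.34335547])}
```

View pics/a.png

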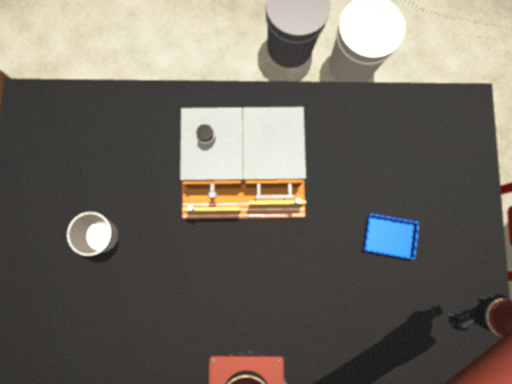

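View pics/b.png

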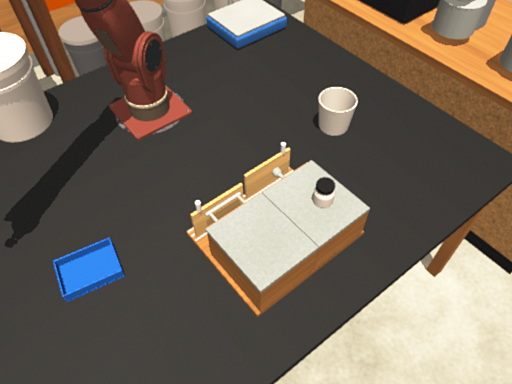

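The bar handle is on the right unit, around (275,190) in the top picture, and the knob and jar are on the left. So the right (rear) door has to slide left. I'll zoom in for exact positions.

```bash
python3 - <<'E'
from h import *
a=cv2.imread("pics/a.png")[95:225,175:315]
cv2.imwrite("pics/c.png",cv2.resize(a,None,fx=5.6,fy=4.6*5.6/4.6*0+4.6 if 0 else 4.6,interpolation=cv2.INTER_CUBIC) if 0 else cv2.resize(a,(700,600) if 0 else (640,594),interpolation=cv2.INTER_CUBIC))
for u,v in [(180.5,107.5),(304,107.5),(305.5,180),(181,180.5)]: print(u,v,pix2w("top",u,v,.14).round(4))
print(camera_params("wrist"))
E
```

```text
180.5 107.5 [0.878  0.2109 0.14  ]
304 107.5 [ 0.8813 -0.1719  0.14  ]
305.5 180 [ 0.6526 -0.1735  0.14  ]
181 180.5 [0.6482 0.2023 0.14  ]
{'K': array([[311.56449862,   0.        , 255.08761208],
       [  0.        , 311.56449862, 188.55133376],
       [  0.        ,   0.        ,   1.        ]]), 'T_tool_cam': array([[ 1.06851576e-03, -9.58065914e-01, -2.86545918e-01,
         7.33349882e-02],
       [ 9.99999425e-01,  1.04884823e-03,  2.22126386e-04,
         3.81526966e-04],
       [ 8.77314585e-05, -2.86545991e-01,  9.58066484e-01,
        -1.42176602e-01],
       [ 0.00000000e+00,  0.00000000e+00,  0.00000000e+00,
         1.00000000e+00]])}
```

View pics/c.png

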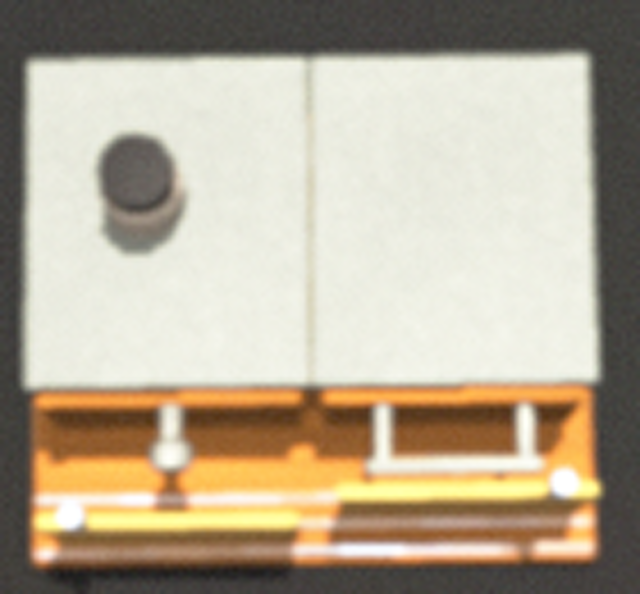

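The crop shows the right post top at about (565,483), the left post at (70,515), and the bar from (367,468) to (544,463). Next I'll turn these into world positions and tool-frame directions.

```bash
python3 - <<'E'
from h import *
from scipy.spatial.transform import Rotation as Rn
f=lambda x,y,z:pix2w("top",175+x/4.571-.4,95+y/4.569-.4,z).round(4)
for n,x,y,z in [("rpost",565,483,.16),("lpost",70,515,.16),("barL",367,466,.12),("barR",544,463,.12),("topFL",23,386,.14),("topFR",599,383,.14),("topBL",27,60,.14),("topBR",589,55,.14),("knob",171,455,.12),("topmid",312,384,.14)]: print(n,f(x,y,z))
s=read_state();print(Rn.from_rotvec(s["eef_rot"]).as_matrix().round(3))
E
```

```text
rpost [ 0.5877 -0.1484  0.16  ]
lpost [0.5646 0.1705 0.16  ]
barL [ 0.6037 -0.0211  0.12  ]
barR [ 0.6066 -0.1393  0.12  ]
topFL [0.6525 0.2065 0.14  ]
topFR [ 0.6574 -0.174   0.14  ]
topBL [0.8772 0.2109 0.14  ]
topBR [ 0.8841 -0.1702  0.14  ]
knob [0.6102 0.1097 0.12  ]
topmid [0.6553 0.0158 0.14  ]
[[ 0.897  0.443 -0.   ]
 [ 0.443 -0.897  0.   ]
 [-0.    -0.    -1.   ]]
```

Emit:
jog_arm:
  deltas:
    - [[0,0,0.923,0,0,0,-1],[0,0,0.923,0,0,0,-1],[0,0,0.923,0,0,0,-1],[0,0,0.923,0,0,0,-1],[0,0,0.923,0,0,0,-1],[0,0,0.923,0,0,0,-1],[0,0,0,0.51,-0.56,0,-1],[0,0,0,0.51,-0.56,0,-1],[0,0,0,0.51,-0.56,0,-1],[0,0,0,0.51,-0.56,0,-1],[0,0,0,0.51,-0.56,0,-1],[0,0,0,0.51,-0.56,0,-1]]

```text
time: 1.95
position: [0.4691, -0.3771, 0.2315]
eef_rot: [3.141, 0.025, 0.0]
ft_force: [1.1, 0.3, 0.3]
gripper_width: -0.0
```

Emit:
jog_arm:
  deltas:
    - [[0,0,0,0.51,-0.56,0,-1],[0,0,0,0.51,-0.56,0,-1],[0,0,0,0.51,-0.56,0,-1],[0,0,0,0.51,-0.56,0,-1],[0,0,0,0,0,0,-1],[0,0,0,0,0,0,-1]]

```text
time: 2.7
position: [0.5882, -0.2425, 0.2312]
eef_rot: [3.141, 0.025, -0.001]
ft_force: [-0.8, -0.2, 0.4]
gripper_width: -0.0001
```

```bash
python3 - <<'E'
from h import *
from scipy.spatial.transform import Rotation as Rn
s=read_state();a=read_camera("wrist");cv2.imwrite("pics/d.png",a[:,:,::-1])
print(s["position"],Rn.from_rotvec(s["eef_rot"]).as_matrix().round(3),s["gripper_width"],s["time"])
cv2.imwrite("pics/d.png",a[:,:,::-1])
E
```

```text
[ 0.58822727 -0.24247286  0.2311987 ] [[ 1.     0.016 -0.   ]
 [ 0.016 -1.    -0.   ]
 [-0.     0.    -1.   ]] -0.00011777156259601564 2.7
```

View pics/d.png

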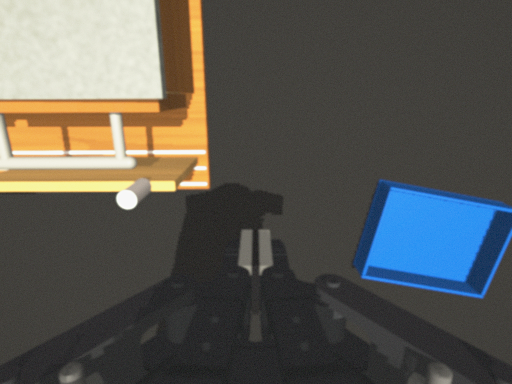

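The wrist picture shows the post top at about (128,199), the bar's right end at (133,163) and the plinth's right front corner at (209,188).

```bash
cat >> h.py <<'E'
from scipy.spatial.transform import Rotation as Rn
def wpix(s,u,v,z):
    p=camera_params("wrist");T=np.eye(4);T[:3,:3]=Rn.from_rotvec(s["eef_rot"]).as_matrix();T[:3,3]=s["position"]
    M=T@p["T_tool_cam"];d=M[:3,:3]@np.linalg.solve(p["K"],[u,v,1.]);c=M[:3,3]
    return (c+d*(z-c[2])/d[2]).round(4)
E
python3 - <<'E'
from h import *
s=read_state()
for n,u,v,z in [("post",128,199,.16),("postbase",143,184,.125),("barR",136,163,.115),("barL",0,163,.115),("frontTopR",158,105,.127),("plinthRF",209,188,.015),("plinthR",202,0,.015),("topFR",163,98,.14),("doorR",175,186,.125)]: print(n,wpix(s,u,v,z))
E
```

```text
post [ 0.5882 -0.1517  0.16  ]
postbase [ 0.5895 -0.1506  0.125 ]
barR [ 0.605  -0.1426  0.115 ]
barL [ 0.6032 -0.0278  0.115 ]
frontTopR [ 0.6531 -0.1683  0.127 ]
plinthRF [ 0.5539 -0.1888  0.015 ]
plinthR [ 0.7533 -0.187   0.015 ]
topFR [ 0.6585 -0.1761  0.14  ]
doorR [ 0.5882 -0.177   0.125 ]
```

Emit:
jog_arm:
  deltas:
    - [[0,0,0,0,-0.4,0.2,-1],[0,0,0,0,-0.4,0.3,-1],[0,0,0,0,0,0.5,-1],[0,0,0,0,0,0.4,-1],[0,0,0,0,0,0.15,-1],[0,0,0,0,0,0,-1],[0,0,0,0,-0.2,0,-1],[0,0,0,0,-0.2,0,-1],[0,0,0,0,-0.2,0,-1],[0,0,0,0,-0.2,0,-1],[0,0,0,0,0,0,-1]]

```text
time: 4.12
position: [0.5871, -0.1441, 0.1384]
eef_rot: [-3.141, -0.028, 0.0]
ft_force: [0.1, 0.2, -0.5]
gripper_width: -0.0001
```

Emit:
jog_arm:
  deltas:
    - [[0,0,0,0,-0.25,0,-1],[0,0,0,0,-0.25,0,-1],[0,0,0,0,-0.25,0,-1],[0,0,0,0,-0.25,0,-1],[0,0,0,0,-0.25,0,-1],[0,0,0,0,-0.25,0,-1],[0,0,0,0,-0.25,0,-1],[0,0,0,0,-0.25,0,-1],[0,0,0,0,-0.25,0,-1]]

```text
time: 5.25
position: [0.5848, -0.01, 0.1382]
eef_rot: [-3.141, -0.025, 0.0]
ft_force: [-0.6, -2.7, -1.1]
gripper_width: 0.0001
```

```bash
python3 - <<'E'
from h import *
s=read_state();a=read_camera("wrist");cv2.imwrite("pics/e.png",a[:,:,::-1]);print(s["position"],s["ft_force"])
E
```

```text
[ 0.58478027 -0.00998847  0.13823952] [-0.60648358 -2.67466807 -1.1487963 ]
```

View pics/e.png

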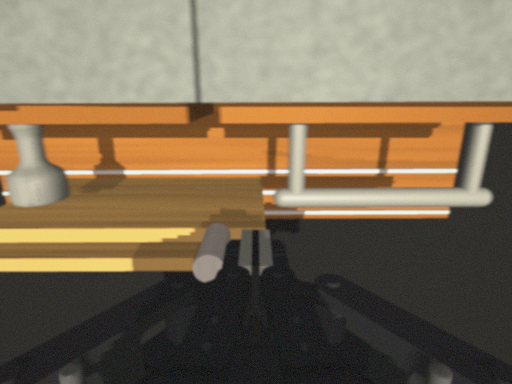

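The door is following: the post at (212,250) sits against the finger, and the bar runs from (280,197) to (490,197). I'll push on towards the end stop.

Emit:
jog_arm:
  deltas:
    - [[0,0,0,0,-0.15,0,-1],[0,0,0,0,-0.15,0,-1],[0,0,0,0,-0.1,0,-1],[0,0,0,0,0,0,-1]]

```text
time: 5.8
position: [0.5847, 0.0138, 0.1384]
eef_rot: [-3.141, -0.026, -0.001]
ft_force: [0.4, -0.3, 0.1]
gripper_width: -0.0002
```

Emit:
jog_arm:
  deltas:
    - [[0,0,0,0,-0.08,0,-1],[0,0,0,0,-0.08,0,-1],[0,0,0,0,0,0,-1]]

```text
time: 6.18
position: [0.5846, 0.0184, 0.1385]
eef_rot: [3.137, 0.019, 0.0]
ft_force: [-0.9, -12.5, 0.8]
gripper_width: -0.0002
```

Emit:
jog_arm:
  deltas:
    - [[0,0,0,0,-0.05,0,-1],[0,0,0,0,0,0,-1]]

```text
time: 6.42
position: [0.5846, 0.0187, 0.1385]
eef_rot: [3.134, 0.016, -0.0]
ft_force: [-0.9, -19.5, 3.3]
gripper_width: 0.0003
```

```bash
python3 - <<'E'
from h import *
a=read_camera("top");cv2.imwrite("pics/f.png",cv2.resize(a[95:225,175:315,::-1],(640,594),interpolation=cv2.INTER_CUBIC))
E
```

```text
(no output)
```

View pics/f.png

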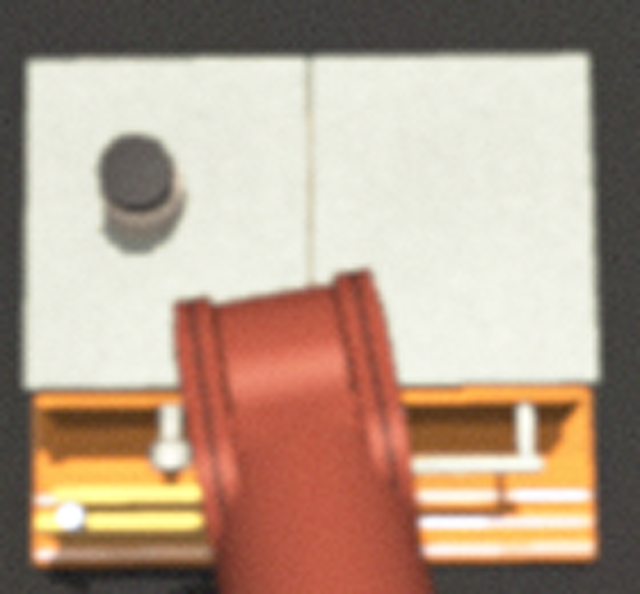

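The door is at its stop: the force rose with no further motion, and the left post is unchanged at (70,515). Next I'll back off and go over the bar gap.

Emit:
jog_arm:
  deltas:
    - [[0,0,0,0,0.3,0,-1],[0,0,0,0,0.2,-0.5,-1],[0,0,0,0,0.3,-0.5,-1],[0,0,0,0.2,0.6,0,-1],[0,0,0,0.2,0.5,0,-1],[0,0,0,0,0,0,-1],[0,0,0,0,0,0,-1]]

```text
time: 7.35
position: [0.61, -0.0871, 0.1981]
eef_rot: [-3.14, -0.026, 0.0]
ft_force: [-0.3, 0.5, 0.2]
gripper_width: 0.0001
```

```bash
python3 - <<'E'
from h import *
s=read_state();a=read_camera("wrist");cv2.imwrite("pics/g.png",a[:,:,::-1]);print(s["position"],s["ft_force"],s["eef_rot"])
e=dict(position=[.5848,-.010,.1382],eef_rot=[-3.141,-.025,0])
for u,v,z in [(280,197,.115),(490,197,.115),(300,107,.127)]: print(wpix(e,u,v,z))
E
```

```text
[ 0.61003457 -0.08708696  0.19813402] [-0.28752637  0.50669616  0.24004399] [-3.14039929e+00 -2.56735006e-02  3.21561790e-04]
[ 0.6041 -0.0238  0.115 ]
[ 0.6061 -0.141   0.115 ]
[ 0.6533 -0.0305  0.127 ]
```

View pics/g.png

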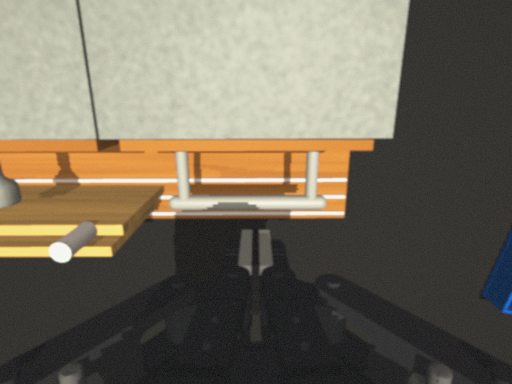

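The bar runs from (172,202) to (325,202), centred on the tool, and the door post is off at (65,250). I'll go down into the gap.

Emit:
jog_arm:
  deltas:
    - [[0,0,0,0.16,0,0.2,-1],[0,0,0,0.16,0,0.4,-1],[0,0,0,0,0,0.4,-1],[0,0,0,0,0,0.2,-1],[0,0,0,0,0,0.2,-1],[0,0,0,0,0,0.2,-1],[0,0,0,0,0,0,-1]]

```text
time: 8.28
position: [0.6288, -0.0877, 0.1015]
eef_rot: [-3.141, -0.025, 0.002]
ft_force: [0.2, 0.2, 0.0]
gripper_width: -0.0002
```

Emit:
jog_arm:
  deltas:
    - [[0,0,0,-0.03,0,0,-1],[0,0,0,-0.03,0,0,-1],[0,0,0,-0.03,0,0,-1],[0,0,0,-0.03,0,0,-1],[0,0,0,-0.03,0,0,-1],[0,0,0,-0.04,0,0,-1],[0,0,0,-0.05,0,0,-1],[0,0,0,-0.06,0,0,-1],[0,0,0,-0.06,0,0,-1],[0,0,0,-0.06,0,0,-1],[0,0,0,-0.06,0,0,-1],[0,0,0,-0.06,0,0,-1]]

```text
time: 9.78
position: [0.5967, -0.0883, 0.1024]
eef_rot: [3.141, 0.025, 0.0]
ft_force: [1.5, -1.6, 1.4]
gripper_width: 0.0
```

```bash
python3 - <<'E'
from h import *
a=read_camera("top");cv2.imwrite("pics/i.png",cv2.resize(a[95:265,155:335,::-1],(720,600),interpolation=cv2.INTER_CUBIC));print(read_state()["position"])
E
```

```text
[ 0.5961169  -0.08834813  0.10225733]
```

View pics/i.png

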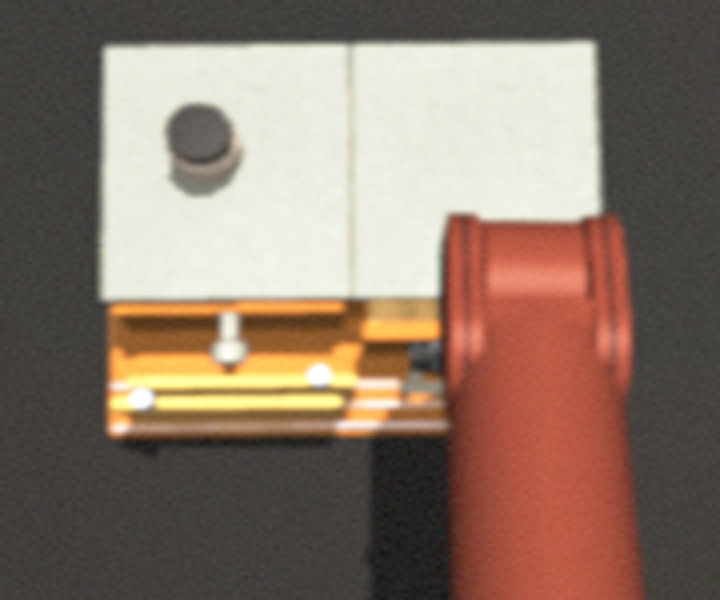

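The drawer front has come out to about (400,328), and the door stays at its stop with its post at (320,375). I'll keep pulling.

Emit:
jog_arm:
  deltas:
    - [[0,0,0,-0.03,0,0,-1],[0,0,0,-0.05,0,0,-1],[0,0,0,-0.07,0,0,-1],[0,0,0,-0.07,0,0,-1],[0,0,0,-0.07,0,0,-1],[0,0,0,-0.07,0,0,-1],[0,0,0,-0.07,0,0,-1],[0,0,0,-0.07,0,0,-1],[0,0,0,-0.07,0,0,-1],[0,0,0,-0.07,0,0,-1],[0,0,0,-0.07,0,0,-1],[0,0,0,-0.07,0,0,-1]]

```text
time: 11.32
position: [0.5498, -0.089, 0.1023]
eef_rot: [-3.141, -0.025, 0.0]
ft_force: [1.6, -1.6, -0.1]
gripper_width: -0.0003
```

Emit:
jog_arm:
  deltas:
    - [[0,0,0,-0.07,0,0,-1],[0,0,0,-0.07,0,0,-1],[0,0,0,-0.07,0,0,-1],[0,0,0,-0.07,0,0,-1],[0,0,0,-0.07,0,0,-1],[0,0,0,-0.07,0,0,-1],[0,0,0,-0.07,0,0,-1],[0,0,0,-0.07,0,0,-1],[0,0,0,-0.07,0,0,-1],[0,0,0,-0.07,0,0,-1],[0,0,0,-0.05,0,0,-1],[0,0,0,-0.04,0,0,-1]]

```text
time: 12.82
position: [0.5026, -0.0897, 0.1024]
eef_rot: [-3.141, -0.025, -0.0]
ft_force: [1.2, -1.1, -0.6]
gripper_width: -0.0002
```

Emit:
jog_arm:
  deltas:
    - [[0,0,0,-0.04,0,0,-1],[0,0,0,-0.05,0,0,-1],[0,0,0,-0.05,0,0,-1],[0,0,0,-0.05,0,0,-1],[0,0,0,-0.05,0,0,-1],[0,0,0,-0.04,0,0,-1],[0,0,0,-0.04,0,0,-1],[0,0,0,-0.03,0,0,-1],[0,0,0,-0.03,0,0,-1],[0,0,0,-0.03,0,0,-1]]

```text
time: 14.08
position: [0.478, -0.0901, 0.1023]
eef_rot: [-3.141, -0.025, 0.0]
ft_force: [0.8, -1.2, 0.1]
gripper_width: 0.0001
```

Emit:
jog_arm:
  deltas:
    - [[0,0,0,-0.03,0,0,-1],[0,0,0,-0.03,0,0,-1],[0,0,0,-0.03,0,0,-1],[0,0,0,0,0,0,-1]]

```text
time: 14.58
position: [0.4724, -0.09, 0.1022]
eef_rot: [-3.141, -0.025, 0.001]
ft_force: [0.3, -0.0, 0.9]
gripper_width: -0.0001
```

Emit:
jog_arm:
  deltas:
    - [[0,0,0,-0.03,0,0,-1],[0,0,0,-0.03,0,0,-1],[0,0,0,-0.03,0,0,-1],[0,0,0,0,0,0,-1]]

```text
time: 15.08
position: [0.4707, -0.09, 0.1029]
eef_rot: [3.141, 0.026, 0.012]
ft_force: [17.5, -0.7, -11.5]
gripper_width: -0.0
```

At the stop (17 N, no more motion). I'll release gently, rise and clear.

Emit:
jog_arm:
  deltas:
    - [[0,0,0,0.06,0,0,-1],[0,0,0,0.08,0,0,-1],[0,0,0,0.07,0,0,-1],[0,0,0,0,0,0,-1],[0,0,0,0,0,-0.2,-1],[0,0,0,0,0,-0.4,-1],[0,0,0,0,0,-0.7,-1],[0,0,0,0,0,-0.8,-1],[0,0,0,0,0.4,-0.5,-1],[0,0,0,0,0.8,0,-1],[0,0,0,0,0.8,0,-1],[0,0,0,0,0.8,0,-1]]

```text
time: 16.58
position: [0.4823, -0.2594, 0.2595]
eef_rot: [3.141, 0.025, 0.002]
ft_force: [1.1, 0.7, -0.0]
gripper_width: 0.0002
```

```bash
python3 - <<'E'
from h import *
s=read_state();print(s["position"],s["ft_force"])
a=read_camera("top");b=read_camera("scene")
x=cv2.resize(a[95:265,175:345,::-1],(480,480),interpolation=cv2.INTER_CUBIC);y=cv2.resize(b[130:310,160:380,::-1],(320,262)) 
cv2.imwrite("pics/j.png",cv2.hconcat([x,cv2.copyMakeBorder(y,0,218,0,0,cv2.BORDER_CONSTANT)]))
for n,z in [("pail_mid",.12),("tray_mid",.035)]:
    m=masks_of("top",n)[0];v,u=np.nonzero(m["region"]);print(n,pix2w("top",u.mean(),v.mean(),z).round(3))
E
```

```text
[ 0.48232136 -0.25944416  0.25949375] [ 1.08125058  0.71059652 -0.00174213]
pail_mid [0.487 0.47  0.12 ]
tray_mid [0.653 0.116 0.035]
```

View pics/j.png

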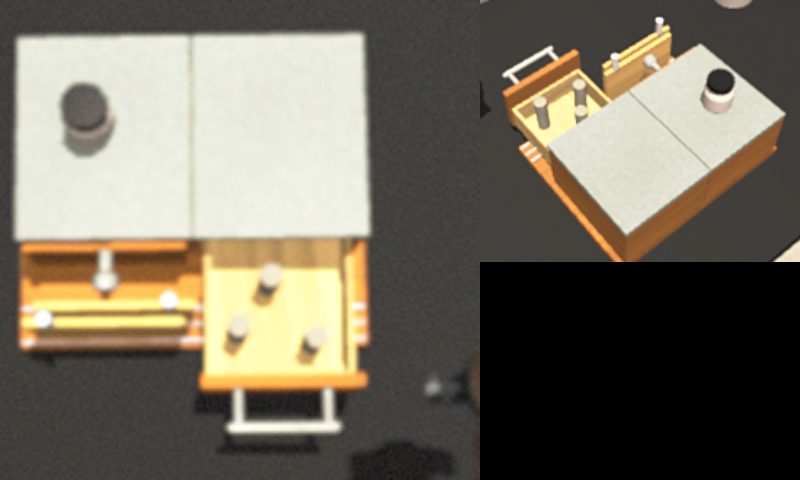

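All three cores are upright and both posts are in place, at (43,320) and (168,300). The tray detection is clearly wrong: it points at the cabinet. I'll check the tray by colour and the pull-out by the bar's position.

```bash
python3 - <<'E'
from h import *
g=lambda x,y,z:pix2w("top",175+x/2.824-.3,95+y/2.824-.3,z).round(4)
print("bar",g(228,428,.12),g(340,426,.12),"rpost",g(168,300,.16),"lpost",g(43,320,.16),"knob",g(106,278,.12))
for im in (cv2.imread("pics/a.png"),read_camera("top")[:,:,::-1]):
    i=im.astype(int);v,u=np.nonzero((i[:,:,0]>120)&(i[:,:,2]<90)&(i[:,:,0]-i[:,:,2]>80));k=u>330;print("tray",u[k].mean(),v[k].mean(),k.sum())
E
```

```text
bar [ 0.4534 -0.0235  0.12  ] [ 0.4563 -0.1424  0.12  ] rpost [0.5845 0.0405 0.16  ] lpost [0.5625 0.1704 0.16  ] knob [0.6134 0.109  0.12  ]
tray 395.85530085959886 236.59813753581662 1396
tray 414.27272727272725 256.1818181818182 11
```

The bar moved 150 mm and the door post about 190 mm. The tray is nearly hidden from above by the arm, so I'll check it in the scene view.

```bash
python3 - <<'E'
from h import *
for im in (cv2.imread("pics/b.png"),read_camera("scene")[:,:,::-1]):
    i=im.astype(int);v,u=np.nonzero((i[:,:,0]>120)&(i[:,:,2]<90)&(i[:,:,0]-i[:,:,2]>80));k=(v>200)&(u<200);print("tray",u[k].mean(),v[k].mean(),k.sum(),u[k].min(),v[k].max())
s=read_state();print(s["ft_force"],s["time"]);hand_in()
E
```

```text
tray 87.84789884715508 268.7932316846411 2689 53 301
tray 87.83042023056899 268.8092227593901 2689 53 301
[-0.04999632  0.35219671 -1.24795499] 16.875
the job is handed in; nothing more can be done
```

The job is done and handed in at about 17 s of the 45 s allowed. No verdict was reported, so the result rests on my own checks below.

**What I did:** The bar handle was on the right drawer. I pushed the right (rear) door left by its finger post until it stopped behind the left door. I then hooked the bar with the closed fingertips and pulled the drawer out slowly, at about 35 mm/s or less. After that I let go and moved the arm clear.

**Last checks:**

| Item | Result |
|---|---|
| Bar drawer | bar moved 150 mm, and the pull force rose at the stop |
| Right door | post moved about 190 mm, with 20 N at its end stop |
| Left door post | within about 2 mm of its start |
| Knob | moved about 3 mm in the measurement (inward, so shut) |
| Cores | all three upright in both camera views |
| Pail | unchanged in the top view |
| Tray | unchanged in the scene view |

**Disagreements:**
- The network's last tray detection was wrong: it pointed at the cabinet.
- The top view of the tray was mostly blocked by the arm, so I relied on the scene picture, where the tray's blue pixels matched the start almost exactly.
- Early y positions from the top and wrist cameras differed by up to 7 mm, but the gap was wide enough for this not to matter.

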